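# Put the blue ring back in its slot and hold the reading lens in focus over it

### The job

A customer has tried on the blue-stone ring: set its display block back into its own blue-tagged slot of the ring tray, fully down and without dropping it, and let go. Then, to check the stone for scratches, take the reading lens by its handle and hold it level and still, centred over that blue stone, at the height of the orange clip ring on the inspection lamp's post, which marks where the lens is in focus; finish while you are holding it there, touching nothing with it. Do not knock the rings with the lens, and leave the orange clip ring, the other rings and everything else on the counter where they are.

Things in the scene. Friction and masses are not known exactly. Their poses are not given: they have to be found in the camera images.
- ring_blue: Wooden block 34 x 34 mm, 26 mm high, blue felt on top, a brass-coloured finger ring standing in it (23 mm wide along x, 3 mm along y) its stone blue, top 41 mm above the block's underside. Origin: centre of the underside, z up, x and y square to the sides. 45 g. The ring to put back; stands loose on the counter. Grip the wood on two opposite sides.
- ring_blue_stone (a point): Top of the blue stone: on the block's vertical axis, 41 mm above its underside.
- nest_blue: Blue-tagged slot, one of four cream inserts in a row along y in the tray, holes 60 mm apart, order changes. Square hole 40 mm wide, 8 mm deep, rim chamfered 2 mm, sides along x and y. Origin: under the hole's centre, 6 mm above the counter; hole floor 6 mm, rim 14 mm above it. Tag 36 x 12 mm, 37 mm from the hole's centre on its -x (robot) side. Fixed. Blue and red holes stand empty.
- lens: Reading lens lying flat on the counter: round glass in a dark steel frame, 64 mm across and 14 mm thick, with a straight dark wooden handle, 16 mm wide and 16 mm thick. Origin: underside of the glass's centre; z up, square to the glass; the handle runs along -x from 48 to 139 mm from the glass's centre. About 90 g.
- lens_center (a point): Middle of the lens: centre of the glass, 7 mm above the lens's underside. This point is to be at the marked height.
- lens_grip (a point): A good place to grip the handle: on its axis, 70 mm from the glass's centre, 8 mm above the lens's underside.
- focus_mark (a point): Centre of the orange clip ring, 27 mm across and 10 mm high, around the steel post of the inspection lamp; it marks the height above the counter at which the lens is in focus. It is set anywhere from 125 to 170 mm above the counter and slides if pushed with some 4 N.
- lamp: Inspection lamp beyond the tray: round dark base 100 mm across, upright steel post 14 mm across with black graduations, 235 mm high overall; its small hood reaches 60 mm from the post towards -x at 180 to 230 mm height. Origin: under the post, on the counter. Fixed.
- tray: Wooden ring tray, 90 x 256 mm and 16 mm high, that holds the four inserts (their rims stand 20 mm above the counter). Origin: on the counter, midway along the row of holes; y runs along the row. Fixed.
- ring_red: Wooden block 34 x 34 mm, 26 mm high, red felt on top, a brass-coloured finger ring standing in it (23 mm wide along x, 3 mm along y) its stone red, top 41 mm above the block's underside. Origin: centre of the underside, z up, x and y square to the sides. 45 g. It stands on the counter 80 mm or more from the blue one and stays there.
- ring_green: Wooden block 34 x 34 mm, 26 mm high, green felt on top, a steel finger ring standing in it (23 mm wide along x, 3 mm along y) its stone green, top 41 mm above the block's underside. Origin: centre of the underside, z up, x and y square to the sides. 45 g. It stands in the hole with the green tag and stays there.
- ring_amber: Wooden block 34 x 34 mm, 26 mm high, amber felt on top, a steel finger ring standing in it (23 mm wide along x, 3 mm along y) its stone amber, top 41 mm above the block's underside. Origin: centre of the underside, z up, x and y square to the sides. 45 g. It stands in the hole with the amber tag and stays there.
- bottle: Small brown glass bottle with black cap, 38 mm across, 85 mm high. Origin: centre of its underside. Not part of the job.
- giftbox: Navy-lidded gift box, 89 x 89 mm, 44 mm high. Origin: centre of its underside. Not part of the job.
- mandrel: Ring-sizing mandrel lying along its x: tapered steel rod, 212 mm towards +x, wooden handle 100 mm towards -x, 25 mm thick. Origin: underside at the joint of rod and handle. Not part of the job.
Not all that is in view belongs to the job. There is more than one size of the bottle; the job needs the smallest.

How it is judged:
By the outcome, as a careful person would: the job done as asked, in the order asked, and still so for the second after the job is handed in, while the arm keeps its last pose, push and grip.
It also fails if it takes over 53 s, if anything falls off the work surface, if the arm or the gripper's body presses on something with over 40 N, if the wrist force passes 120 N, or if a joint passes its speed limit or range.

### The arm

A 7-joint arm with a two-finger parallel gripper is mounted at the origin on the work surface. World frame = base frame: x ahead of the robot, y to its left, z up, the work surface at z = 0. Lengths are in m, angles in rad, forces in N, time in s.
With the tool pointing down it reaches from about 0.4 to 0.85 m from the base axis. Payload 10.4 kg.
Tool frame: the origin (TCP) lies on the mounting face of the last link; the fingertips stand 182 mm ahead of it and the grasp point (between the pads) lies 164 mm ahead of it (manip.tip_reach is the distance from the TCP to the fingertips, in m); z points along the fingers, x is the direction in which the jaws open and shut, and the axes are right-handed (so a half turn about z gives the same grasp; the last joint's range is limited). The gripper opens to 87 mm and grips with 3 to 60 N. Pads are 19 mm wide; open, the fingers measure 117 mm over their backs; the gripper's body (75 mm by 190 mm) begins 51 mm behind the grasp point.
Start: joints at [1.131, 0.332, -0.065, 1.46, 0.022, 1.35, -0.088], TCP at [0.253, -0.571, 0.405] pointing down, gripper open.
Joint ranges: [-2.6, 2.6], [-0.5, 2.12], [-1.47, 1.34], [0.16, 2.42], [-1.27, 4.41], [0.06, 2.06], [-2.6, 2.6]. Speed limits (rad/s): [2.22, 2.22, 2.79, 2.79, 3.14, 3.14, 3.14].

### API

Orientations are given as a unit quaternion [x, y, z, w].
In Python, from bench import manip gives the robot as it stands.
- The arm moves only by the shell command python3 -m crank 'ROWS' [FORCE]. ROWS is JSON, a list that holds one entry, the list of rows, each a list of 7 numbers: the opening in per cent of the stroke, from 0 (shut) to 100 (fully open), then the shift along the world's x, y, z in m, then the turn, a rotation vector about the world's x, y, z in rad. A call has 1 to 12 rows; each row shifts and turns the commanded pose from where the row before left it; what a row does not reach is not made up. A row lasts 1/10 s, in which the tool goes at most 50 mm and 8.59 degrees, less where a joint would pass 70% of its speed; a pose out of reach is approached as far as the arm can. A call is refused whole if a number of a shift passes 0.05 or a number of a turn 0.15, either way. A call with a gripper value outside its range is refused whole. The fingers move at their own pace and stop on an object; FORCE is the grip in N (left out, the last holds). Time passes only in rows, so rows that do not move let the fingers close. It gives the time, the measured TCP pose, the force and the opening at its end, in the units of the state.
- manip.sense(): the state, without advancing time (a new reading comes with each control period).
- manip.snapshot(name): name is "scene" or "top" or "wrist"; returns a dict with "image" (384x512x3 uint8, red, green, blue), "fx", "fy", "cx", "cy" (pixels), "view" (4x4, takes a point from world to camera coordinates). Camera axes: x right, y up, looking along -z (the intrinsics and any distortion apply to the point x, -y, -z); pixel columns grow to the right and rows downward; lengths in m; the calibration is good to about 2 mm. A picture is of the moment at which its call begins. There is no depth.
- manip.hand_in(): hands the job in, once; it reports no verdict.
Trained networks look in a picture, given as the dict that the camera call returned (one of the last four; its "shot" number tells which), for a name from the list of things; names that differ only in an ending like _2 or _b are one class to them, and where a whole thing is asked for, a point or a joint stands for the part that bears it (a point fixed in the world has none). Each returns a list of dicts, best first, with "confidence" (0 to 1); they miss things now and then, are a little off and sometimes report something else, mostly with a low value. They report only what shows in the picture. A call takes as long as a camera call. They do not tell look-alikes from the thing itself.
- manip.regions_of(picture, target): "region" (384x512 bool, what is visible of it) and "box" ([centre column, centre row, width, height] in pixels, round what is visible of it).
The state is a dict: "time": time; "joint_positions": joint angles; "qvel": joint speeds; "tau": joint torques, N m; "position": TCP position; "tool_rot": TCP orientation; "contact_force": force on the tool from outside, world axes, zero at the start; "moment": the same for the moment, N m; "width": finger opening in m.
Only numpy, scipy, OpenCV 4.12 (cv2) and the standard library are available. Lean on these libraries where they do the work, as an engineer would, in place of code of your own. Each camera call takes 0.05 s, during which the arm holds its last target. There are 200 camera calls.

## Working session

There is one attempt and no reset: what is moved stays moved. The work goes in short steps, Python scripts to look and compute and a shell command to move; the robot and the scene stay as the last step left them, time stands still between calls to the robot, and variables do not carry over. Pictures are saved under pics/ and viewed, about 8 in all and at most 12, crops included, and the job is handed in when it is done.

```bash
ls; mkdir -p pics; cat > h.py <<'E'
import numpy as np, cv2
from bench import manip
from scipy.spatial.transform import Rotation as R
def cam(p):
    V=np.array(p["view"]); return V, np.linalg.inv(V)
def ray(p,u,v):
    V,I=cam(p); d=np.array([(u-p["cx"])/p["fx"],-(v-p["cy"])/p["fy"],-1.0])
    return I[:3,3], I[:3,:3]@d
def atz(p,u,v,z):
    o,d=ray(p,u,v); return o+d*(z-o[2])/d[2]
def proj(p,P):
    V,_=cam(p); c=V[:3,:3]@np.array(P)+V[:3,3]
    return np.array([p["cx"]+p["fx"]*c[0]/-c[2], p["cy"]+p["fy"]*(-c[1])/-c[2]])
def save(p,n,box=None,k=1):
    im=cv2.cvtColor(np.array(p["image"]),cv2.COLOR_RGB2BGR)
    if box: im=im[box[1]:box[3],box[0]:box[2]]
    cv2.imwrite("pics/"+n,cv2.resize(im,None,fx=k,fy=k,interpolation=cv2.INTER_CUBIC))
E
python3 - <<'E'
from h import *
s=manip.sense(); print({k:np.round(v,3) for k,v in s.items()})
P={}
for c in ["scene","top"]:
    p=manip.snapshot(c); P[c]=p; save(p,c+"0.png",k=1.5); print(c,[k for k in p if k!="image"],np.round(cam(p)[1][:3,3],3),p["fx"])
    for n in ["ring_blue","nest_blue","lens","focus_mark","lamp","tray","ring_red","ring_green","ring_amber","bottle","giftbox","mandrel"]:
        for d in manip.regions_of(p,n)[:3]:
            b=d["box"]; print(n,round(d["confidence"],2),np.round(b,1),np.round(atz(p,b[0],b[1],0.02),3)[:2])
E
```

```text
pics
{'time': np.float64(0.0), 'joint_positions': array([ 1.131,  0.333, -0.065,  1.461,  0.022,  1.35 , -0.088]), 'qvel': array([ 0.001, -0.   ,  0.001,  0.   ,  0.001,  0.002, -0.   ]), 'tau': array([-0.0000e+00, -6.2326e+01,  2.4000e-02, -3.8991e+01, -6.1000e-02,
        4.0000e-02,  0.0000e+00]), 'position': array([ 0.253, -0.571,  0.404]), 'tool_rot': array([ 0.838, -0.545, -0.001, -0.   ]), 'contact_force': array([-0.129, -0.263,  0.204]), 'moment': array([0.054, 0.034, 0.005]), 'width': np.float64(0.087)}
scene ['fx', 'fy', 'cx', 'cy', 'view', 'shot'] [ 1.165 -0.353  0.981] 400.8862941492355
ring_blue 0.45 [272.4 175.1  13.2  13.9] [0.534 0.071]
ring_blue 0.21 [342.4 141.8  32.6  37.5] [0.526 0.342]
nest_blue 0.91 [185.6 219.1  21.6  31.9] [ 0.552 -0.223]
lens 0.9 [344.2 142.1  34.5  43.1] [0.53  0.346]
lamp 0.92 [218.6 253.2  42.5  74.7] [ 0.693 -0.189]
tray 0.57 [217.8 214.8  99.3  41.2] [ 0.583 -0.138]
ring_red 0.45 [305.8 161.1  16.6  12.3] [0.537 0.191]
ring_green 0.53 [208.8 213.    8.9   1.8] [ 0.565 -0.157]
ring_amber 0.55 [231.3 213.8  11.2  18.5] [ 0.598 -0.103]
ring
[... 347 characters left out ...]
4
ring_blue 0.62 [135.1 224.1  18.6  52.5] [0.52  0.338]
ring_blue 0.51 [218.1 220.8  13.6  19.2] [0.531 0.076]
nest_blue 0.91 [311.1 212.4  19.1  25.1] [ 0.558 -0.218]
lens 0.79 [134.  228.4  23.   57.2] [0.507 0.341]
focus_mark 0.51 [311.1 212.   18.5  25. ] [ 0.559 -0.218]
lamp 0.98 [311.2 156.2  34.5  34.4] [ 0.738 -0.22 ]
tray 0.55 [284.5 205.2  86.2  41.6] [ 0.581 -0.134]
tray 0.28 [136.1 227.1  21.6  54.6] [0.511 0.335]
ring_green 0.42 [292.6 206.3  10.9  14.4] [ 0.577 -0.159]
bottle 0.75 [234.2 159.8  20.5  17. ] [0.725 0.027]
bottle 0.42 [209.1 161.8   9.9  14.2] [0.719 0.107]
giftbox 0.73 [170.2 161.1  34.5  32.9] [0.721 0.231]
mandrel 0.95 [377.6 219.3   9.4  97. ] [ 0.537 -0.428]
```

View pics/scene0.png

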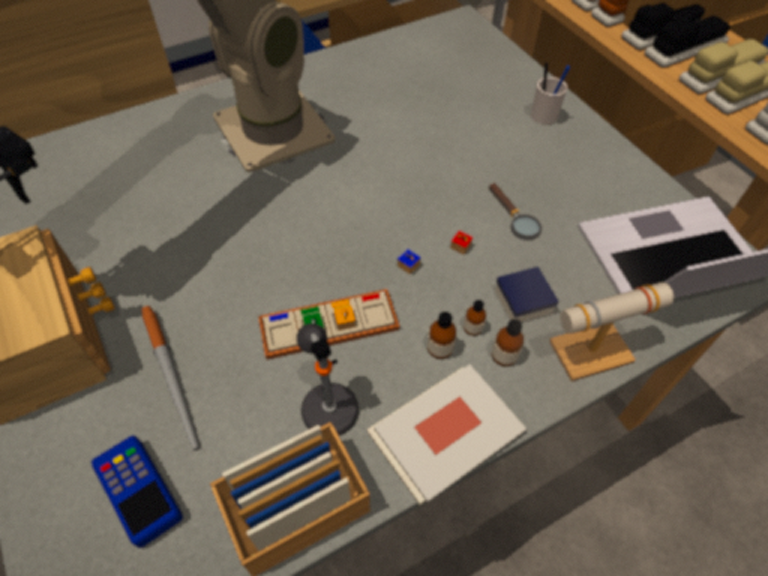

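View pics/top0.png

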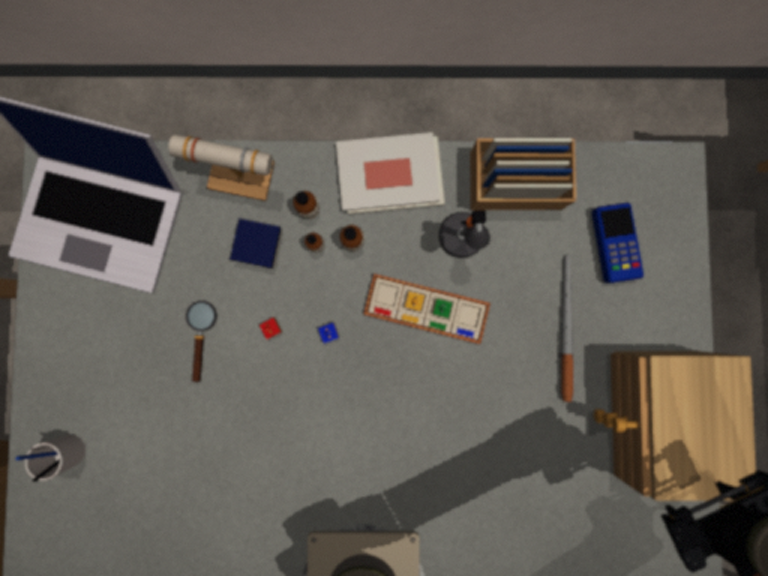

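The scene shows one lens (scene px ~(344,142)). The blue block is at (272,175), the red at (306,161) and the blue-tagged slot at the tray's end at (186,219). The lamp with the orange clip is at about (216,245). The tray is rotated in the plane. Next I'll measure from the two fixed views.

```bash
cat >> h.py <<'E'
def blobs(p,lo,hi,amin=8):
    hsv=cv2.cvtColor(np.array(p["image"]),cv2.COLOR_RGB2HSV); m=cv2.inRange(hsv,lo,hi)
    n,l,s,c=cv2.connectedComponentsWithStats(m)
    return [(s[i,4],c[i],cv2.minAreaRect(np.argwhere(l==i)[:,::-1].astype(np.float32)),l==i) for i in np.argsort(-s[:,4]) if i and s[i,4]>=amin]
E
python3 - <<'E'
from h import *
P={c:manip.snapshot(c) for c in ["scene","top"]}
for c,p in P.items():
    for n,lo,hi in [("blue",(112,150,80),(128,255,255)),("red",(0,180,120),(4,255,255)),("orange",(5,190,170),(16,255,255))]:
        for a,cc,r,_ in blobs(p,lo,hi)[:8]: print(c,n,a,np.round(cc,1),np.round(atz(p,*cc,0.026),3)[:2],np.round(atz(p,*cc,0.02),3)[:2])
p=P["scene"]; save(p,"lamp.png",(165,190,265,300),6)
E
```

```text
scene blue 996 [ 87.6 323.6] [ 0.712 -0.543] [ 0.709 -0.545]
scene blue 82 [272.2 172.1] [0.528 0.074] [0.524 0.077]
scene blue 27 [185.3 210.9] [ 0.53  -0.214] [ 0.526 -0.213]
scene red 68 [307.6 159.6] [0.538 0.196] [0.534 0.2  ]
scene red 28 [246.9 197.8] [ 0.575 -0.039] [ 0.571 -0.037]
scene orange 26 [213.1 246. ] [ 0.669 -0.194] [ 0.666 -0.193]
scene orange 11 [246.3 196. ] [ 0.568 -0.038] [ 0.565 -0.036]
top blue 300 [413.6 172.8] [ 0.684 -0.544] [ 0.685 -0.547]
top blue 99 [218.4 221.5] [0.529 0.075] [0.529 0.075]
top blue 42 [409.1 137.5] [ 0.798 -0.533] [ 0.799 -0.536]
top blue 40 [415.7 169.4] [ 0.695 -0.551] [ 0.696 -0.554]
top blue 24 [310.  221.5] [ 0.53  -0.213] [ 0.529 -0.214]
top blue 8 [411.2 165.9] [ 0.706 -0.537] [ 0.707 -0.54 ]
top red 100 [179.7 218.5] [0.538 0.196] [0.538 0.198]
top red 22 [254.7 207.5] [ 0.573 -0.039] [ 0.573 -0.039]
```

View pics/lamp.png

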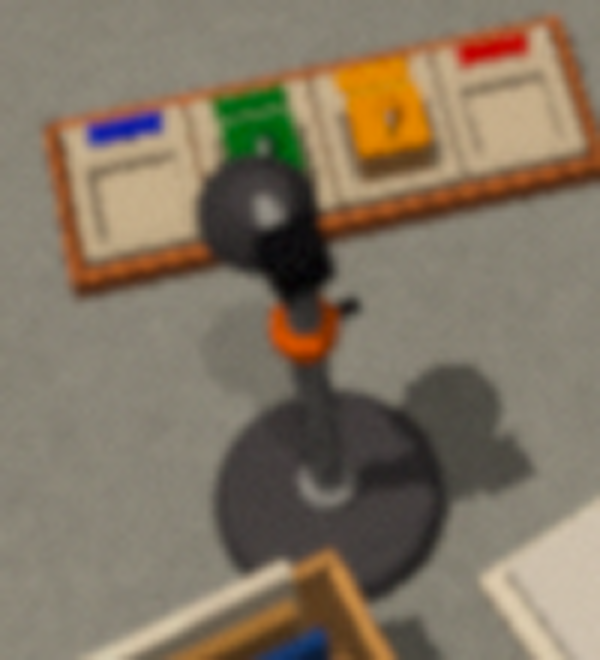

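```bash
python3 -m crank '[[[100,0.022,0.045,0,0,0,0],[100,0.022,0.045,0,0,0,0],[100,0.022,0.045,0,0,0,0],[100,0.022,0.045,0,0,0,0],[100,0.022,0.045,0,0,0,0],[100,0.022,0.045,0,0,0,0],[100,0.022,0.045,0,0,0,0],[100,0.022,0.045,0,0,0,0],[100,0,0,0,0,0,0],[100,0,0,0,0,0,0]]]'
python3 - <<'E'
from h import *
p=manip.snapshot("wrist"); V,I=cam(p); print(np.round(I,3),p["fx"]); save(p,"w1.png",k=1.5)
s=manip.sense(); print(np.round(s["position"],4), np.round(R.from_quat(s["tool_rot"]).as_matrix(),3))
print("proj tag",proj(p,[.53,-.2135,.02]))
for a,cc,r,_ in blobs(p,(112,150,80),(128,255,255),30)[:8]: print(a,cc,atz(p,*cc,0.02),r)
q=manip.snapshot("scene"); print("base",atz(q,218.3,270.8,0.008),"hood",atz(q,208.3,225,.205))
b=atz(q,218.3,270.8,0.008)
for z in np.arange(.12,.18,.01): print(z,np.round(proj(q,[b[0],b[1],z]),1),end=';')
E
```

```text
time: 2.4
position: [0.4291, -0.2112, 0.405]
tool_rot: [0.839, -0.544, 0.0, 0.0]
contact_force: [0.1, -0.5, 0.4]
width: 0.0869
[[ 0.408  0.886  0.221  0.49 ]
 [-0.913  0.395  0.1   -0.184]
 [ 0.001 -0.242  0.97   0.386]
 [ 0.     0.     0.     1.   ]] 277.4799226531101
[ 0.4285 -0.2125  0.4048] [[ 0.405 -0.914 -0.   ]
 [-0.914 -0.405 -0.001]
 [ 0.     0.    -1.   ]]
proj tag [291.24824205 104.28154454]
364 [63.3489011   6.40659341] [0.51968083 0.07537754 0.02      ] ((63.0, 6.5), (13.0, 30.0), 90.0)
233 [290.64806867 103.75107296] [ 0.53026513 -0.21253433  0.02      ] ((290.75408935546875, 103.79507446289062), (27.2718563079834, 8.450433731079102), 39.80556869506836)
base [ 0.73265547 -0.21067875  0.008     ] hood [ 0.70909175 -0.2097759   0.205     ]
0.12 [215.2 250.9];0.13 [214.9 249. ];0.14 [214.6 247. ];0.15000000000000002 [214.3 245. ];0.16000000000000003 [214.  242.9];0.17000000000000004 [213.7 240.8];
```

View pics/w1.png

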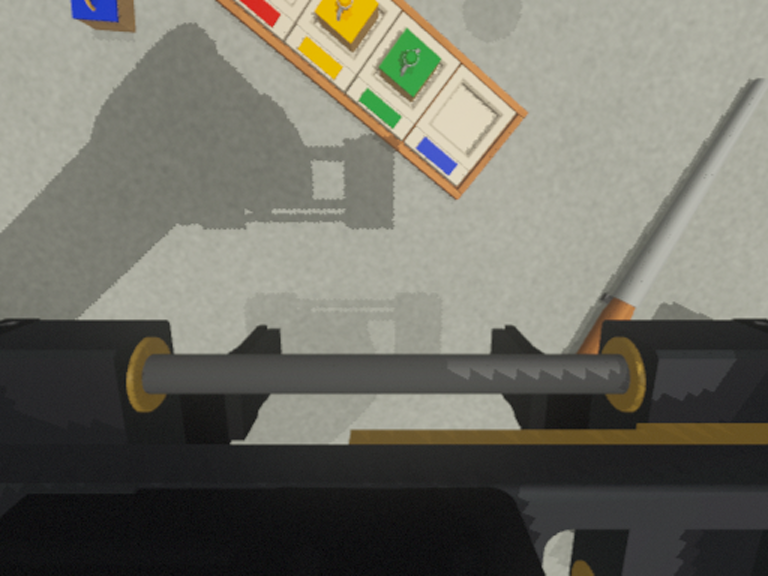

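```bash
python3 -m crank '[[[60,0,0,0,0,0,-0.13],[60,0,0,0,0,0,-0.13],[60,0,0,0,0,0,-0.13],[60,0,0,0,0,0,-0.13],[60,0,0,0,0,0,-0.13],[60,0,0,0,0,-0.14,0],[60,0,0,0,0,-0.14,0],[60,0,0,0,0,-0.14,0],[60,0,0,0,0,-0.14,0],[60,0,0,0,0,0,0],[60,0,0,0,0,0,0]]]'
python3 - <<'E'
from h import *
p=manip.snapshot("wrist"); V,I=cam(p); print(np.round(I[:3,3],3)); save(p,"w2.png",k=1.5)
s=manip.sense(); print(np.round(s["position"],4), np.round(R.from_quat(s["tool_rot"]).as_matrix(),3))
import pickle; pickle.dump(p,open("w2.pkl","wb"))
for n,lo,hi in [("blue",(112,150,80),(128,255,255)),("red",(0,180,120),(4,255,255)),("orange",(5,190,150),(16,255,255))]:
    for a,cc,r,_ in blobs(p,lo,hi,40)[:8]: print(n,a,np.round(cc,1),np.round(atz(p,*cc,0.02),4),np.round(atz(p,*cc,0.15),4),r)
for d in manip.regions_of(p,"focus_mark")+manip.regions_of(p,"nest_blue"): print(d["confidence"],d["box"])
E
```

```text
time: 3.6
position: [0.428, -0.2129, 0.4047]
tool_rot: [-0.596, 0.755, -0.17, 0.215]
contact_force: [0.3, 0.6, 0.4]
width: 0.0523
[ 0.494 -0.228  0.422]
[ 0.4285 -0.2126  0.4049] [[-0.197 -0.826  0.528]
 [-0.973  0.232 -0.   ]
 [-0.122 -0.514 -0.849]]
blue 1353 [446.6 102.9] [ 0.7005 -0.5213  0.02  ] [ 0.6336 -0.4264  0.15  ] ((450.2257385253906, 98.19084167480469), (117.60845184326172, 53.13164520263672), 41.13454055786133)
blue 58 [443.5  41.6] [ 0.8121 -0.5615  0.02  ] [ 0.7092 -0.4536  0.15  ] ((443.15386962890625, 41.76923370361328), (5.4912519454956055, 25.10286521911621), 78.69007110595703)
blue 44 [467.8  60.7] [ 0.765  -0.5811  0.02  ] [ 0.6773 -0.4669  0.15  ] ((462.5123291015625, 59.63288116455078), (31.237844467163086, 11.991777420043945), 51.009002685546875)
red 44 [495.6 102.3] [ 0.6822 -0.5872  0.02  ] [ 0.6212 -0.471   0.15  ] ((495.6034240722656, 102.25861358642578), (4.642383575439453, 9.099071502685547), 68.19859313964844)
0.58 [277.4, 225.3, 44.1, 29.4]
0.36 [55.2, 180.6, 59.1, 29.6]
```

View pics/w2.png

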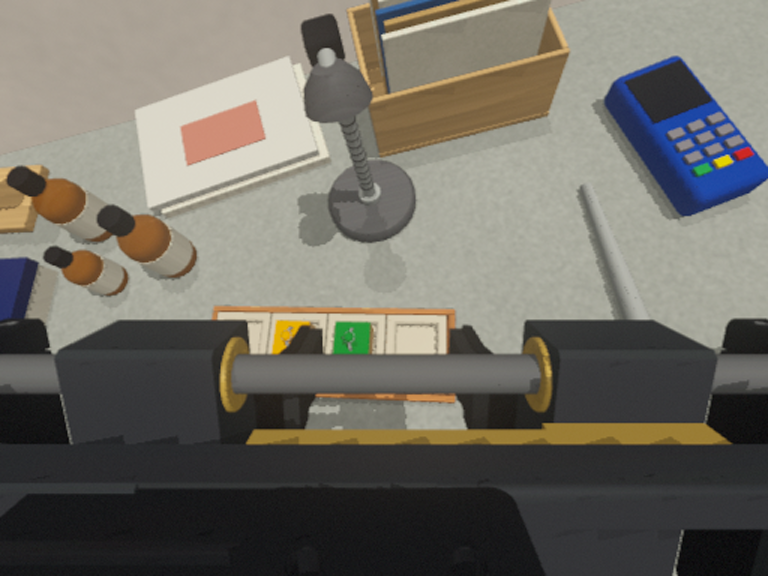

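```bash
python3 -m crank '[[[60,0,0.04,0,0,0.14,0],[60,0,0.04,0,0,0.14,0],[60,0,0.04,0,0,0.14,0],[60,0,0.04,0,0,0.14,0],[60,0,0.04,-0.02,0,0,0],[60,0,0.04,-0.02,0,0,0],[60,0,0.04,-0.02,0,0,0],[60,0,0,-0.02,0,0,0],[60,0,0,0,0,0,0],[60,0,0,0,0,0,0]]]'
cat >> h.py <<'E'
def blk(p,lo,hi,z,name):
    a,cc,r,m=blobs(p,lo,hi,30)[0]
    cs,_=cv2.findContours(cv2.morphologyEx(m.astype(np.uint8),cv2.MORPH_CLOSE,np.ones((9,9))),cv2.RETR_EXTERNAL,cv2.CHAIN_APPROX_NONE)
    c=max(cs,key=cv2.contourArea)[:,0]
    w=np.array([atz(p,u,v,z)[:2] for u,v in c],np.float32)*1000
    r=cv2.minAreaRect(w); print(name,a,"px",np.round(cc,1),"rect mm",np.round(r[0],1),np.round(r[1],1),"ang",round(r[2],1)); return r
E
python3 - <<'E'
from h import *
import pickle
p=manip.snapshot("wrist"); V,I=cam(p); print(np.round(I[:3,3],3)); save(p,"w3.png",k=1.5); pickle.dump(p,open("w3.pkl","wb"))
s=manip.sense(); print(np.round(s["position"],4), np.round(R.from_quat(s["tool_rot"]).as_matrix(),3))
blk(p,(112,150,60),(128,255,255),.026,"blue")
q=pickle.load(open("w2.pkl","rb")); print("post",atz(q,246.7,127,.012))
E
```

```text
time: 4.75
position: [0.4291, 0.0673, 0.3252]
tool_rot: [-0.62, 0.785, 0.0, -0.001]
contact_force: [-0.1, 0.4, 0.0]
width: 0.0521
[0.494 0.053 0.306]
[0.4293 0.0671 0.3257] [[-0.232 -0.973  0.   ]
 [-0.973  0.232 -0.   ]
 [ 0.    -0.    -1.   ]]
blue 1164 px [224.9  92.8] rect mm [528.5  75.6] [33.5 33.1] ang 20.0
post [ 0.74844696 -0.21004728  0.012     ]
```

View pics/w3.png

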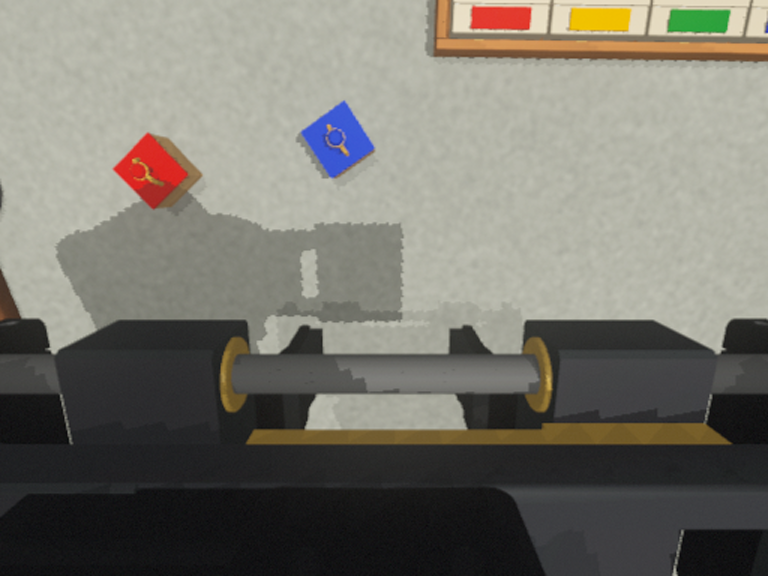

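The blue block (w3 px ~(338,140)) is the only blue-felt block: 33.5 × 33 mm, yaw 20°, centre (0.5285, 0.0755). The red one at (155,170) stays put. Next I'll move over the blue block and descend.

```bash
python3 -m crank '[[[60,0.0248,0.0021,-0.015,0,0,0.146],[60,0.0248,0.0021,-0.015,0,0,0.146],[60,0.0248,0.0021,-0.015,0,0,0.146],[60,0.0248,0.0021,-0.015,0,0,0.146],[60,0,0,-0.03,0,0,0],[60,0,0,0,0,0,0],[60,0,0,0,0,0,0]]]' 15
python3 - <<'E'
from h import *
s=manip.sense(); M=R.from_quat(s["tool_rot"]).as_matrix(); print(np.round(s["position"],4), np.degrees(np.arctan2(M[1,0],M[0,0])))
E
```

```text
time: 5.5
position: [0.5281, 0.0756, 0.2357]
tool_rot: [0.819, -0.574, -0.0, 0.0]
contact_force: [0.2, -0.4, 1.7]
width: 0.0524
[0.5281 0.0756 0.2357] -69.99996657796487
```

```bash
python3 -m crank '[[[60,0,0,-0.015,0,0,0],[60,0,0,-0.015,0,0,0],[60,0,0,-0.0125,0,0,0],[60,0,0,0,0,0,0],[0,0,0,0,0,0,0],[0,0,0,0,0,0,0],[0,0,0,0,0,0,0],[0,0,0,0,0,0,0],[0,0,0,0,0,0,0],[0,0,0,0,0,0,0]]]' 15
```

```text
time: 6.5
position: [0.5282, 0.0763, 0.1928]
tool_rot: [0.82, -0.573, 0.0, -0.0]
contact_force: [-1.1, -0.7, 6.1]
width: 0.034
```

```bash
python3 -m crank '[[[0,0,0,0.02,0,0,0],[0,0,0,0.03,0,0,0],[0,-0.014,-0.04,0.02,0,0,-0.12],[0,-0.014,-0.04,0.02,0,0,-0.12],[0,-0.014,-0.04,0.015,0,0,-0.12],[0,-0.014,-0.04,0,0,0,-0.12],[0,-0.014,-0.04,0,0,0,-0.113],[0,-0.014,-0.04,0,0,0,0],[0,-0.014,-0.04,0,0,0,0],[0,0,0,0,0,0,0],[0,0,0,0,0,0,0]]]' 15
python3 - <<'E'
from h import *
import pickle
p=manip.snapshot("wrist"); V,I=cam(p); print(np.round(I[:3,3],3)); save(p,"w4.png",k=1.5); pickle.dump(p,open("w4.pkl","wb"))
s=manip.sense(); M=R.from_quat(s["tool_rot"]).as_matrix(); print(np.round(s["position"],4), np.degrees(np.arctan2(M[1,0],M[0,0])),s["width"])
for n,lo,hi in [("blue",(112,120,60),(128,255,255)),("green",(50,120,40),(85,255,255)),("amber",(20,190,120),(30,255,255)),("red",(0,180,120),(4,255,255))]:
    for a,cc,r,_ in blobs(p,lo,hi,60)[:3]: print(n,a,np.round(cc,1),np.round(atz(p,*cc,0.02),4),np.round(r,1) if 0 else '')
E
```

```text
time: 7.6
position: [0.4295, -0.2043, 0.2971]
tool_rot: [-0.616, 0.788, 0.0, -0.0]
contact_force: [0.5, 0.3, -0.2]
width: 0.0336
[ 0.494 -0.22   0.278]
[ 0.43   -0.2032  0.2971] -103.87589147540486 0.03404217407790782
blue 1163 [256.9 225.3] [ 0.4003 -0.1962  0.02  ] 
blue 571 [239.1  84.5] [ 0.5304 -0.2126  0.02  ] 
blue 499 [256.9 267.1] [ 0.3562 -0.1853  0.02  ] 
green 1911 [160.2  30.4] [ 0.5873 -0.1596  0.02  ] 
green 564 [169.9  84.5] [ 0.5449 -0.1541  0.02  ] 
amber 1946 [83.2 30.4] [ 0.6028 -0.0972  0.02  ] 
amber 574 [100.6  84.5] [ 0.5595 -0.0955  0.02  ] 
red 575 [31.5 84.5] [ 0.5741 -0.037   0.02  ]
```

View pics/w4.png

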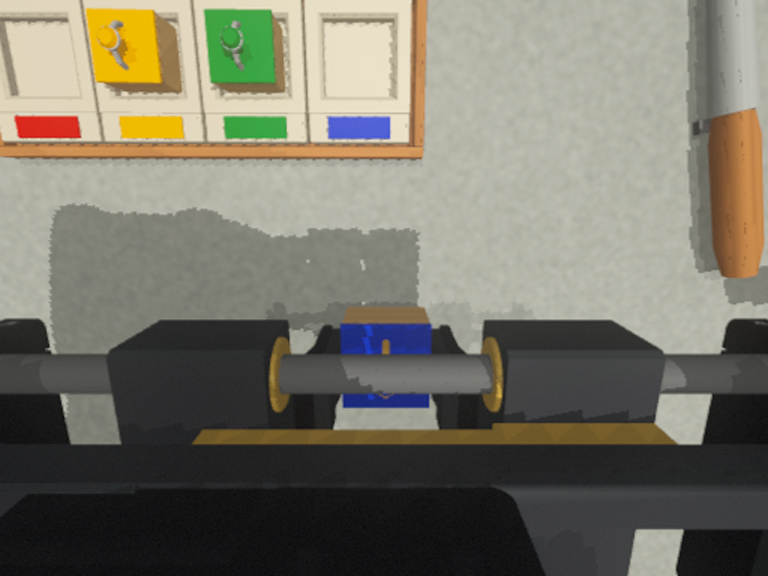

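```bash
python3 - <<'E'
from h import *
import pickle
p=pickle.load(open("w4.pkl","rb"))
c=np.array([.430,-.2035]); X=np.array([.9706,-.2407]); Y=np.array([.2407,.9706]); zu=.297-.1928
for z,n in [(zu+.026,"top"),(zu,"bot")]:
    for sx in (1,-1):
        for sy in (1,-1):
            print(n,sx,sy,np.round(1.5*proj(p,[*(c+.017*sx*X+.017*sy*Y),z]),1))
E
```

```text
top 1 1 [339.3 322. ]
top 1 -1 [430.6 321.9]
top -1 1 [341.7 404.5]
top -1 -1 [428.4 404.4]
bot 1 1 [345.8 303. ]
bot 1 -1 [424.3 302.9]
bot -1 1 [347.5 375.3]
bot -1 -1 [422.6 375.2]
```

```bash
python3 -m crank '[[[0,0.034,-0.0046,0,0,0,0],[0,0.034,-0.0046,0,0,0,0],[0,0.034,-0.0046,0,0,0,0],[0,0.0343,-0.0045,-0.01,0,0,0],[0,0,0,-0.025,0,0,0],[0,0,0,-0.025,0,0,0],[0,0,0,0,0,0,0],[0,0,0,0,0,0,0]]]' 15
python3 - <<'E'
from h import *
s=manip.sense(); print(np.round(s["position"],4),np.round(s["contact_force"],2))
E
```

```text
time: 8.45
position: [0.5666, -0.2208, 0.2376]
tool_rot: [-0.617, 0.787, 0.0, 0.0]
contact_force: [-0.2, -0.8, 0.2]
width: 0.0339
[ 0.5666 -0.2208  0.2376] [-0.25 -0.79  0.22]
```

```bash
python3 -m crank '[[[0,0,0,-0.01,0,0,0],[0,0,0,-0.01,0,0,0],[0,0,0,-0.004,0,0,0],[0,0,0,-0.003,0,0,0],[0,0,0,-0.002,0,0,0],[0,0,0,-0.002,0,0,0],[0,0,0,0,0,0,0],[0,0,0,0,0,0,0]]]' 15
```

```text
time: 9.25
position: [0.5663, -0.2221, 0.2064]
tool_rot: [-0.616, 0.787, -0.0, 0.0]
contact_force: [0.5, 0.1, 0.2]
width: 0.0339
```

```bash
python3 -m crank '[[[0,0,0,-0.001,0,0,0],[0,0,0,-0.0005,0,0,0],[0,0,0,0,0,0,0],[0,0,0,0,0,0,0]]]' 15
```

```text
time: 9.65
position: [0.5662, -0.2221, 0.2048]
tool_rot: [-0.616, 0.787, -0.0, 0.0]
contact_force: [1.1, 1.9, 0.0]
width: 0.0338
```

```bash
python3 -m crank '[[[0,0,0,-0.0006,0,0,0],[0,0,0,0,0,0,0],[0,0,0,0,0,0,0]]]' 15; python3 -m crank '[[[0,0,0,-0.0006,0,0,0],[0,0,0,0,0,0,0],[0,0,0,0,0,0,0]]]' 15
```

```text
time: 9.95
position: [0.5663, -0.222, 0.2048]
tool_rot: [-0.617, 0.787, -0.0, -0.0]
contact_force: [-2.3, 0.2, 6.8]
width: 0.0341
time: 10.25
position: [0.5663, -0.2219, 0.2048]
tool_rot: [-0.617, 0.787, -0.0, -0.0]
contact_force: [-4.9, 1.6, 12.2]
width: 0.0339
```

Contact with the slot floor came at the expected height (0.2048). Now I'll release with a narrow opening, raise the arm and back off to look.

```bash
python3 -m crank '[[[50,0,0,0.0008,0,0,0],[50,0,0,0,0,0,0],[50,0,0,0,0,0,0],[50,0,0,0,0,0,0],[50,0,0,0.015,0,0,0],[50,0,0,0.03,0,0,0],[50,-0.02,0,0.03,0,0,0],[50,-0.04,0,0,0,-0.12,0],[50,-0.045,0,-0.01,0,-0.14,0],[50,-0.03,0,-0.02,0,-0.14,0],[50,0,0,-0.02,0,-0.14,0],[50,0,0,0,0,0,0]]]'
python3 -m crank '[[[50,0,0,0,0,-0.14,0],[50,0,0,0,0,-0.14,0],[50,0,0,0,0,0,0],[50,0,0,0,0,0,0]]]'
python3 - <<'E'
from h import *
import pickle
p=manip.snapshot("wrist"); V,I=cam(p); print(np.round(I[:3,3],3)); save(p,"w5.png",k=1.5); pickle.dump(p,open("w5.pkl","wb"))
for a,cc,r,_ in blobs(p,(3,190,150),(16,255,255),40)[:5]: print(a,np.round(cc,1),r)
E
```

```text
time: 11.45
position: [0.4288, -0.2225, 0.228]
tool_rot: [-0.593, 0.76, -0.165, 0.21]
contact_force: [0.6, 0.2, -0.3]
width: 0.0438
time: 11.85
position: [0.4337, -0.2194, 0.2276]
tool_rot: [-0.582, 0.736, -0.204, 0.277]
contact_force: [-0.2, -0.8, 1.0]
width: 0.0436
[ 0.496 -0.234  0.254]
```

View pics/w5.png

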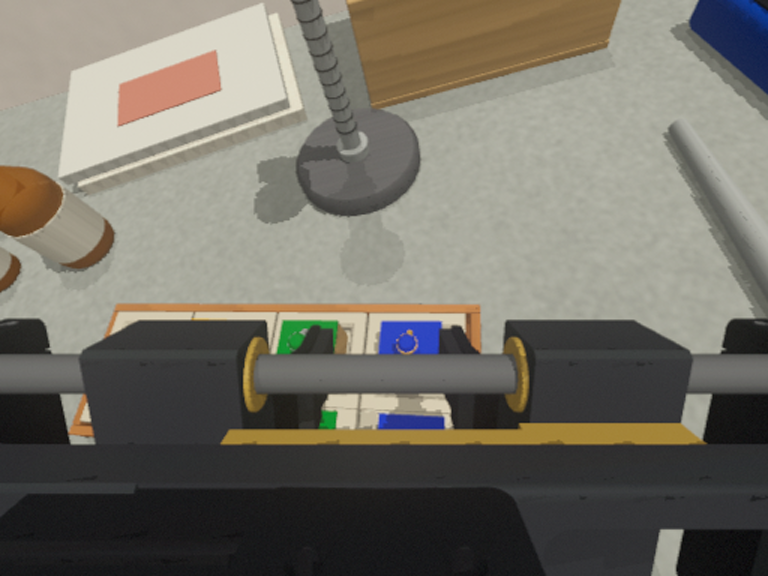

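The block is seated in the blue slot, but the clip lies above the frame. I'll take a side view of the lamp from between the tray and the blocks.

```bash
python3 -m crank '[[[50,0,0,0.03,0,0,0],[50,0,0.03,0.03,0,0,0],[50,0.01,0.04,0.01,0,0,-0.126],[50,0.01,0.04,0,0,0,-0.126],[50,0.015,0.045,0,0,0,-0.126],[50,0.015,0.045,0,0,0,-0.126],[50,0.015,0.045,0,0,0,-0.126],[50,0.015,0.045,0,0,0,0],[50,0,0,0,0,0,0],[50,0,0,0,0,0,0]]]'
python3 - <<'E'
from h import *
import pickle
p=manip.snapshot("wrist"); V,I=cam(p); print(np.round(I[:3,3],3)); save(p,"w6.png",k=1.5); pickle.dump(p,open("w6.pkl","wb"))
print(np.round(1.5*proj(p,[.745,-.21,.15])))
for a,cc,r,_ in blobs(p,(3,170,120),(16,255,255),40)[:5]: print(a,np.round(cc,1),r)
print(np.round(manip.sense()["joint_positions"],2))
E
```

```text
time: 12.9
position: [0.4796, -0.0072, 0.3113]
tool_rot: [-0.427, 0.837, -0.254, 0.23]
contact_force: [0.1, -0.9, 0.4]
width: 0.0432
[ 0.531 -0.044  0.338]
[470.  40.]
742 [ 66.5 203.1] ((66.00234985351562, 203.18942260742188), (26.92145347595215, 37.54451370239258), 39.09385681152344)
435 [158.6 203.7] ((156.5, 201.5), (21.0, 31.0), 90.0)
352 [315.3  21.8] ((315.2987976074219, 20.310977935791016), (27.828746795654297, 22.859329223632812), 6.34019136428833)
[ 1.55 -0.5  -1.47  2.17 -0.59  0.4  -1.79]
```

View pics/w6.png

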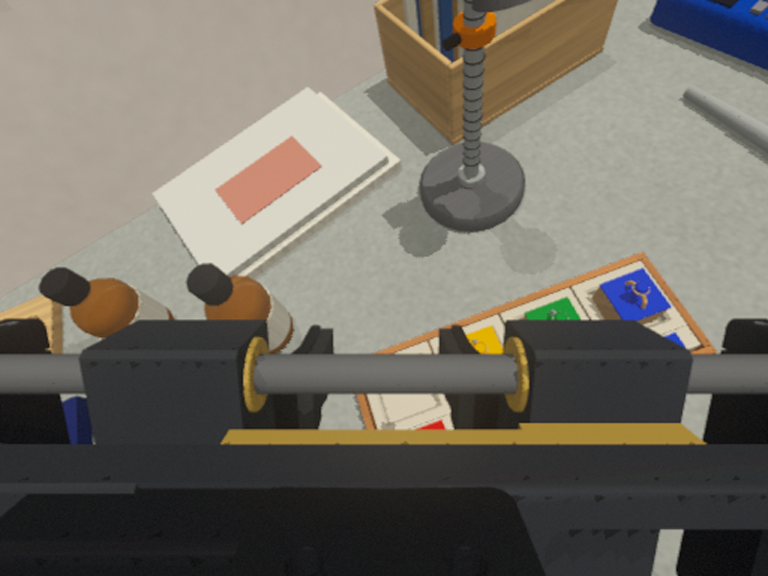

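```bash
python3 - <<'E'
from h import *
import pickle
from scipy.optimize import least_squares
w={k:pickle.load(open(k+".pkl","rb")) for k in ["w2","w5","w6"]}
q=manip.snapshot("scene")
hsv=cv2.cvtColor(q["image"],cv2.COLOR_RGB2HSV); sub=cv2.inRange(hsv,(3,150,120),(18,255,255))[236:254,205:226]; yx=np.argwhere(sub); print("scene clip",len(yx),yx.mean(0)+[236,205],yx.min(0)+[236,205],yx.max(0)+[236,205])
hsv=cv2.cvtColor(w["w6"]["image"],cv2.COLOR_RGB2HSV); sub=cv2.inRange(hsv,(3,150,80),(18,255,255))[0:40,298:335]; yx=np.argwhere(sub); print("w6 clip",len(yx),yx.mean(0)+[0,298],yx.min(0)+[0,298],yx.max(0)+[0,298])
# unknown x,y, zcollar, zclip
obs=[("w2",246.7,127,'c'),("w5",234.5,97.5,'c'),("w6",314.5,117.5,'c'),("w6",316.5,20,'k'),("scene",215.8,244.7,'k')]
w["scene"]=q
def f(t): 
    return np.concatenate([proj(w[n],[t[0],t[1],t[2] if k=='c' else t[3]])-[u,v] for n,u,v,k in obs])
r=least_squares(f,[.74,-.21,.01,.15],loss='soft_l1'); print(np.round(r.x,4),np.round(r.fun,1))
for z in (.14,.145,.15,.155,.16): print(z,proj(w["w6"],[r.x[0],r.x[1],z]),proj(q,[r.x[0],r.x[1],z]))
B=blk(w["w6"],(112,150,60),(128,255,255),.038,"blue top")
E
```

```text
scene clip 61 [245.70491803 214.81967213] [241 210] [249 220]
w6 clip 454 [ 20.75991189 316.43612335] [  8 302] [ 32 330]
[ 0.7389 -0.209   0.0217  0.1603] [-0.5  2.   0.5  0.  -0.3 -1.1 -0.1  0.   0.1 -0.1]
0.14 [315.95787408  39.38059842] [216.46075675 248.75201782]
0.145 [316.0603481   34.84321249] [216.31277183 247.74741546]
0.15 [316.16614806  30.15855915] [216.16349072 246.73401387]
0.155 [316.27543856  25.31935048] [216.01289632 245.71169696]
0.16 [316.38839523  20.31780958] [215.86097122 244.68034655]
blue top 1601 px [473.6  19.7] rect mm [ 722.5 -478.6] [126.   51.5] ang 8.5
```

```bash
cat >> h.py <<'E'
def todo(pos,yaw):
    s=manip.sense(); c=R.from_quat(s["tool_rot"]); y=np.radians(yaw)
    T=R.from_matrix(np.array([[np.cos(y),np.sin(y),0],[np.sin(y),-np.cos(y),0],[0,0,-1]]))
    print("shift",np.round(np.array(pos)-s["position"],4),"turn",np.round((T*c.inv()).as_rotvec(),4),"at",np.round(s["position"],4))
E
python3 - <<'E'
from h import *
todo([.40,.33,.35],-92)
E
```

```text
shift [-0.079   0.3387  0.0396] turn [0.0479 0.7074 0.571 ] at [ 0.479  -0.0087  0.3104]
```

```bash
python3 -m crank '[[[100,0,0.02,0.01,0.0068,0.101,0.0816],[100,-0.01,0.04,0.01,0.0068,0.101,0.0816],[100,-0.01,0.04,0.01,0.0068,0.101,0.0816],[100,-0.01,0.04,0.01,0.0068,0.101,0.0816],[100,-0.01,0.04,0,0.0068,0.101,0.0816],[100,-0.01,0.04,0,0.0068,0.101,0.0816],[100,-0.01,0.04,0,0.0068,0.101,0.0816],[100,-0.02,0.04,0,0,0,0],[100,0,0.04,0,0,0,0],[100,0,0,0,0,0,0],[100,0,0,0,0,0,0]]]'
python3 - <<'E'
from h import *
import pickle
todo([.40,.33,.35],-92)
p=manip.snapshot("wrist"); V,I=cam(p); print(np.round(I[:3,3],3)); save(p,"w7.png",k=1.5); pickle.dump(p,open("w7.pkl","wb"))
for d in manip.regions_of(p,"lens"): print(d["confidence"],d["box"],d["region"].sum())
print(np.round(manip.sense()["joint_positions"],2))
E
```

```text
time: 14.1
position: [0.3428, 0.2949, 0.378]
tool_rot: [-0.694, 0.72, -0.004, 0.025]
contact_force: [-0.2, -0.5, 0.0]
width: 0.0872
shift [ 0.0572  0.0351 -0.028 ] turn [-0.029   0.0428  0.0012] at [0.3428 0.2949 0.378 ]
[0.41  0.294 0.361]
0.61 [213.2, 62.0, 50.3, 124.1] 2895
[ 1.03 -0.5  -1.47  1.9  -0.53  1.28 -1.89]
```

View pics/w7.png

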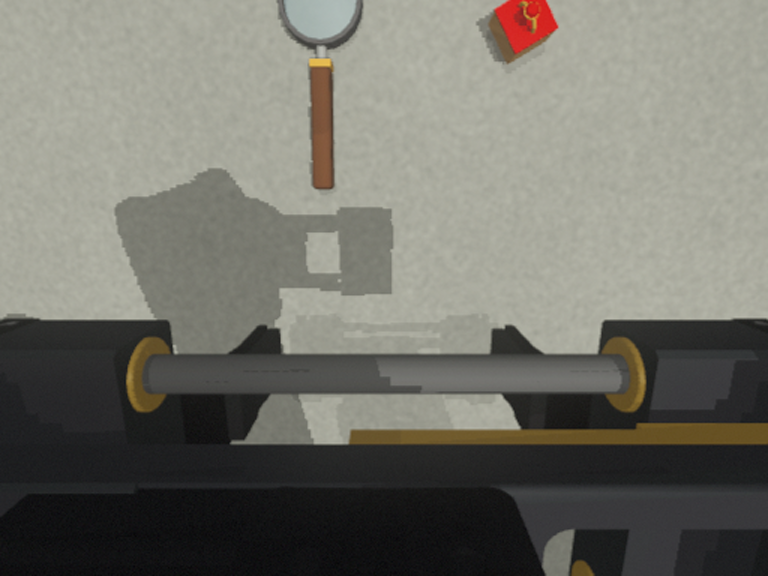

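```bash
python3 - <<'E'
from h import *
import pickle
p=pickle.load(open("w7.pkl","rb"))
a=atz(p,320.5/1.5,60/1.5,.012); b=atz(p,323/1.5,187/1.5,.012); d=(a-b)[:2]; print(a,b,"len",np.linalg.norm(d),"yaw",np.degrees(np.arctan2(d[1],d[0])))
m=blobs(p,(0,100,40),(14,255,160),200)
for A,cc,r,k in m[:3]:
    print(A,cc,r)
    w=np.array([atz(p,u,v,.014)[:2] for v,u in np.argwhere(k)]); c=w.mean(0); e=np.linalg.svd(w-c,full_matrices=False)[2][0]; e*=np.sign(e[0]); print("mean",c,"dir",e,np.degrees(np.arctan2(e[1],e[0])),"ext",np.min((w-c)@e),np.max((w-c)@e))
e=d/np.linalg.norm(d); g=b[:2]+e*.069; print("grip",g,"glass",b[:2]+e*.139)
yaw=np.degrees(np.arctan2(d[1],d[0])); todo([*g,.24],yaw-90)
E
```

```text
[0.52178717 0.3506418  0.012     ] [0.42651113 0.35491232 0.012     ] len 0.09537170116142375 yaw -2.5664279161675796
1038 [214.44123314  84.97302505] ((214.5, 85.0), (80.0, 13.0), 90.0)
mean [0.47179129 0.35266275] dir [ 0.99902544 -0.04413807] -2.5297471936552642 ext -0.04585336651462222 0.044111663846675725
grip [0.49544192 0.35182266] glass [0.56537171 0.34868822]
shift [ 0.1521  0.0577 -0.1377] turn [-0.0292  0.0422 -0.0066] at [0.3433 0.2941 0.3777]
```

```bash
python3 -m crank '[[[100,0.03,0.0116,-0.027,-0.01,0.014,-0.002],[100,0.03,0.0116,-0.027,-0.01,0.014,-0.002],[100,0.03,0.0116,-0.027,-0.01,0.014,-0.002],[100,0.03,0.0116,-0.027,0,0,0],[100,0.032,0.0116,-0.027,0,0,0],[60,0,0,0,0,0,0],[60,0,0,0,0,0,0]]]'
python3 - <<'E'
from h import *
todo([.4955,.3518,.184],-92.5)
print(np.round(manip.sense()["joint_positions"],2))
E
```

```text
time: 14.9
position: [0.3583, 0.2491, 0.3238]
tool_rot: [-0.69, 0.721, -0.008, 0.065]
contact_force: [0.1, 0.6, -0.6]
width: 0.0779
shift [ 0.1372  0.1027 -0.1398] turn [-0.079   0.1043  0.0006] at [0.3583 0.2491 0.3238]
[ 1.08 -0.5  -1.47  2.04 -0.6   1.1  -1.75]
```

```bash
python3 -m crank '[[[60,0.02,-0.03,0.03,-0.02,0.026,0],[60,0.02,-0.04,0.03,-0.02,0.026,0],[60,0.02,-0.04,0,-0.02,0.026,0],[60,0.03,-0.04,0,-0.02,0.026,0],[60,0.03,-0.04,0,0,0,0],[60,0.03,-0.04,0,0,0,0],[60,0,-0.04,0,0,0,0],[60,0,0,0,0,0,0]]]'
python3 - <<'E'
from h import *
todo([.4955,.3518,.184],-92.5)
print(np.round(manip.sense()["joint_positions"],2))
E
```

```text
time: 15.7
position: [0.4578, -0.0191, 0.3985]
tool_rot: [-0.688, 0.725, -0.012, 0.017]
contact_force: [-0.2, -0.0, 1.2]
width: 0.052
shift [ 0.0377  0.3709 -0.2145] turn [-0.0064  0.0415  0.0079] at [ 0.4578 -0.0191  0.3985]
[ 1.8  -0.49 -1.46  1.85 -0.53  1.34 -1.16]
```

```bash
cat > fit.py <<'E'
from h import *
import itertools
D=[([1.131,.333,-.065,1.461,.022,1.35,-.088],[.253,-.571,.404],[.838,-.545,-.001,0]),
([1.55,-.5,-1.47,2.17,-.59,.4,-1.79],[.479,-.0087,.3104],[-.427,.837,-.254,.23]),
([1.03,-.5,-1.47,1.9,-.53,1.28,-1.89],[.3433,.2941,.3777],[-.694,.72,-.004,.025]),
([1.08,-.5,-1.47,2.04,-.6,1.1,-1.75],[.3583,.2491,.3238],[-.69,.721,-.008,.065])]
s=manip.sense(); D.append((s["joint_positions"],s["position"],s["tool_rot"]))
ax="zyzyzyz"
def chain(q,sg): 
    r=R.identity(); out=[]
    for a,x,s in zip(ax,q,sg): r=r*R.from_euler(a,s*x); out.append(r)
    return out
best=[]
for t in itertools.product([1,-1],repeat=7):
    Rs=[chain(q,t)[-1] for q,_,_ in D]; C=[x.inv()*R.from_quat(o) for x,(_,_,o) in zip(Rs,D)]
    e=max((C[0].inv()*c).magnitude() for c in C); best.append((e,t,np.round(C[0].as_rotvec(),3)))
best.sort(key=lambda b:b[0]); print(best[:4])
sg=best[0][1]
A=[];b=[]
for q,p,_ in D:
    r=chain(q,sg); A.append(np.hstack([np.eye(3)[:,2:]]+[m.as_matrix()[:,[0,2]] for m in (r[1],r[3],r[5])])); b.append(p)
x,res,rk,sv=np.linalg.lstsq(np.vstack(A),np.hstack(b),rcond=None); print(np.round(x,4),res,rk,np.round(np.vstack(A)@x-np.hstack(b),4))
E
python3 fit.py
```

```text
[(0.012874419338744234, (-1, 1, -1, 1, -1, 1, -1), array([-0.000e+00,  1.000e-03, -3.141e+00])), (1.0310390672889669, (-1, 1, 1, -1, -1, -1, 1), array([ 1.006,  0.069, -2.936])), (1.0744351188540555, (-1, 1, -1, -1, 1, 1, 1), array([-3.105,  0.008, -0.341])), (1.0847872660291493, (-1, -1, -1, -1, -1, 1, 1), array([ 3.026, -0.   , -0.682]))]
[0.264  0.0265 0.4393 0.0033 0.4763 0.0101 0.1653] [0.00208283] 7 [ 0.0387  0.0217 -0.0072  0.0023  0.005  -0.0006  0.0006  0.0003  0.0027
 -0.0018  0.0004  0.0021 -0.0003 -0.003   0.0029]
```

```bash
cat >> fit.py <<'E'
print('---')
A=[]
for q,p,_ in D:
    r=chain(q,sg); A.append(np.hstack([r[0].as_matrix()[:,[0,1,2]]]+[m.as_matrix()[:,[0,2]] for m in (r[1],r[3],r[5])]))
A=np.vstack(A);b=np.hstack(b); lam=1e-3
x=np.linalg.solve(A.T@A+lam**2*np.eye(A.shape[1]),A.T@b); print(np.round(x,4),np.round(A@x-b,4))
E
python3 fit.py | sed -n '/---/,$p'
```

```text
---
[-0.0137 -0.0465  0.2955  0.0138  0.3895 -0.0206  0.4989 -0.0079  0.1651] [ 0.0002  0.0001 -0.      0.0002  0.0008  0.0007 -0.0002  0.0012  0.0005
  0.0003 -0.0014 -0.0027 -0.0006 -0.0005  0.0016]
```

```bash
cat > sim.py <<'E'
import numpy as np
from scipy.spatial.transform import Rotation as R
X=np.array([-0.0137,-0.0465,0.2955,0.0138,0.3895,-0.0206,0.4989,-0.0079,0.1651])
LO=np.array([-2.6,-.5,-1.47,.16,-1.27,.06,-2.6]); HI=np.array([2.6,2.12,1.34,2.42,4.41,2.06,2.6])
VM=.7*np.array([2.22,2.22,2.79,2.79,3.14,3.14,3.14])*.1
SG=[-1,1,-1,1,-1,1,-1]; C=R.from_rotvec([0,0,-np.pi])
def fk(q):
    r=R.identity(); M=[]
    for a,s,x in zip("zyzyzyz",SG,q): r=r*R.from_euler(a,s*x); M.append(r.as_matrix())
    p=M[0]@X[:3]+M[1]@[X[3],0,X[4]]+M[3]@[X[5],0,X[6]]+M[5]@[X[7],0,X[8]]
    return p,r*C
def err(q,p,o): a,b=fk(q); return np.r_[p-a,(o*b.inv()).as_rotvec()]
def jac(q):
    p,o=fk(q); J=np.zeros((6,7))
    for i in range(7):
        d=q.copy(); d[i]+=1e-5; a,b=fk(d); J[:,i]=np.r_[a-p,(b*o.inv()).as_rotvec()]/1e-5
    return J
def ik(q0,p,o,lam=.02,n=15,clampv=True):
    q=q0.copy()
    for _ in range(n):
        e=err(q,p,o)
        if np.abs(e).max()<1e-5: break
        J=jac(q); dq=J.T@np.linalg.solve(J@J.T+lam**2*np.eye(6),e)
        q=np.clip(q+dq,LO,HI)
    if clampv:
        f=max(1,np.max(np.abs(q-q0)/VM)); q=q0+(q-q0)/f
    return q
def run(q,rows,**k):
    for r in rows:
        p,o=fk(q); q=ik(q,p+r[:3],R.from_rotvec(r[3:])*o,**k)
    return q
E
cat > hist.py <<'E'
from sim import *
def rp(n,*r): return [list(r)]*n
Z=[0]*6
H=[("w1",rp(8,.022,.045,0,0,0,0)),("w2",rp(5,0,0,0,0,0,-.13)+rp(4,0,0,0,0,-.14,0)),
("w3",rp(4,0,.04,0,0,.14,0)+rp(3,0,.04,-.02,0,0,0)+rp(1,0,0,-.02,0,0,0)),
("pick",rp(4,.0248,.0021,-.015,0,0,.146)+rp(1,0,0,-.0725,0,0,0)),
("w4",rp(2,0,0,.025,0,0,0)+rp(3,-.014,-.04,.018,0,0,-.12)+rp(2,-.014,-.04,0,0,0,-.117)+rp(2,-.014,-.04,0,0,0,0)),
("place",rp(4,.0341,-.0046,0,0,0,0)+rp(2,0,0,-.046,0,0,0)),
("w5",rp(2,0,0,.0225,0,0,0)+[[-.02,0,.03,0,0,0],[-.04,0,0,0,-.12,0],[-.045,0,-.01,0,-.14,0],[-.03,0,-.02,0,-.14,0],[0,0,-.02,0,-.14,0]]+rp(2,0,0,0,0,-.14,0)),
("w6",[[0,0,.03,0,0,0],[0,.03,.03,0,0,0],[.01,.04,.01,0,0,-.126],[.01,.04,0,0,0,-.126]]+rp(3,.015,.045,0,0,0,-.126)+rp(1,.015,.045,0,0,0,0)),
("w7",[[0,.02,.01,.0068,.101,.0816]]+rp(3,-.01,.04,.01,.0068,.101,.0816)+rp(3,-.01,.04,0,.0068,.101,.0816)+rp(1,-.02,.04,0,0,0,0)+rp(1,0,.04,0,0,0,0)),
("stuck",rp(3,.03,.0116,-.027,-.01,.014,-.002)+rp(2,.031,.0116,-.027,0,0,0)),
("now",[[.02,-.03,.03,-.02,.026,0],[.02,-.04,.03,-.02,.026,0],[.02,-.04,0,-.02,.026,0],[.03,-.04,0,-.02,.026,0]]+rp(2,.03,-.04,0,0,0,0)+rp(1,0,-.04,0,0,0,0))]
if __name__=="__main__":
  for lam,n in [(.02,15),(.1,15),(.05,1)]:
    q=np.array([1.131,.333,-.065,1.461,.022,1.35,-.088]); print(lam,n)
    for nm,r in H: q=run(q,r,lam=lam,n=n); print(nm,np.round(q,2),np.round(fk(q)[0],3))
E
python3 hist.py
```

```text
0.02 15
w1 [ 0.78  0.   -0.42  1.84  0.    1.3  -0.79] [ 0.429 -0.211  0.404]
w2 [ 0.82 -0.19 -0.35  2.08 -0.44  0.78 -1.1 ] [ 0.429 -0.211  0.404]
w3 [ 0.6   0.   -0.83  2.01 -0.    1.13 -2.03] [0.429 0.069 0.324]
pick [ 0.43  0.51 -0.75  1.84  0.41  0.95 -1.72] [0.528 0.078 0.191]
w4 [ 0.95  0.14 -0.62  1.96  0.09  1.08 -1.52] [ 0.43  -0.202  0.295]
place [ 0.72  0.58 -0.53  1.64  0.33  1.02 -1.72] [ 0.567 -0.221  0.203]
w5 [ 1.54  0.26 -1.06  2.2  -0.69  0.25 -0.61] [ 0.433 -0.219  0.225]
w6 [ 1.64 -0.5  -1.47  2.16 -0.62  0.37 -1.85] [ 0.485 -0.048  0.32 ]
w7 [ 1.31 -0.5  -1.47  1.83 -0.54  1.27 -1.95] [0.427 0.208 0.408]
stuck [ 2.01 -0.5  -1.47  1.72 -0.85  1.16 -1.8 ] [ 0.536 -0.076  0.477]
now [ 2.6  -0.5  -1.47  1.11 -1.27  1.62 -1.49] [ 0.545 -0.17   0.763]
0.1 15
w1 [ 0.78  0.   -0.42  1.84  0.    1.3  -0.79] [ 0.429 -0.211  0.404]
w2 [ 0.82 -0.19 -0.35  2.08 -0.44  0.78 -1.1 ] [ 0.429 -0.211  0.404]
w3 [ 0.6   0.   -0.83  2.01 -0.    1.13 -2.03] [0.429 0.069 0.324]
pick [ 0.42  0.5  -0.74  1.84  0.41  0.95 -1.71] [0.528 0.077 0.191]
w4 [ 0.93  0.13 -0.61  1.96  0.08  1.08
[... 531 characters left out ...]

w2 [ 0.85 -0.23 -0.34  2.1  -0.42  0.8  -1.11] [ 0.409 -0.221  0.409]
w3 [ 0.72 -0.18 -0.89  2.1  -0.03  1.18 -1.98] [0.385 0.044 0.333]
pick [ 0.56  0.36 -0.85  2.02  0.46  0.91 -1.79] [0.47  0.059 0.201]
w4 [ 1.07 -0.04 -0.67  2.11  0.07  1.02 -1.47] [ 0.368 -0.207  0.297]
place [ 0.86  0.43 -0.61  1.85  0.42  0.93 -1.8 ] [ 0.493 -0.221  0.203]
w5 [ 1.19  0.01 -0.72  2.37 -0.7   0.11 -0.82] [ 0.38  -0.229  0.216]
w6 [ 1.56 -0.5  -1.47  2.31 -0.7   0.51 -2.18] [ 0.41  -0.027  0.237]
w7 [ 1.23 -0.5  -1.47  2.01 -0.61  1.36 -2.41] [0.356 0.202 0.332]
stuck [ 1.98 -0.5  -1.47  1.84 -0.7   1.17 -2.4 ] [ 0.487 -0.094  0.409]
now [ 2.6  -0.49 -1.47  1.23 -0.74  1.34 -2.18] [ 0.496 -0.293  0.699]
```

```bash
cat > plan.py <<'E'
from sim import *
import sys
q0=np.array([1.8,-.49,-1.46,1.85,-.53,1.34,-1.16])
try:
    from bench import manip; q0=np.array(manip.sense()["joint_positions"])
except Exception as e: print(e)
print(np.round(q0,3),fk(q0)[0])
def ori(yaw):
    y=np.radians(yaw); return R.from_matrix(np.array([[np.cos(y),np.sin(y),0],[np.sin(y),-np.cos(y),0],[0,0,-1]]))
def leg(q,P,yaw):
    p,o=fk(q); T=ori(yaw); rv=(T*o.inv()).as_rotvec(); d=np.array(P)-p
    n=int(np.ceil(max(np.abs(d).max()/.042,np.linalg.norm(rv)/.125,1))); mm=9
    for i in range(n):
        q=ik(q,p+d*(i+1)/n,R.from_rotvec(rv*(i+1)/n)*o,lam=.02,n=8); mm=min(mm,np.min(np.minimum(q-LO,HI-q)))
    e=err(q,np.array(P),T); return q,n,np.linalg.norm(e[:3])+np.linalg.norm(e[3:])*.2,mm
GOALS=[([.4955,.3518,.25],-92.5),([.4955,.3518,.184],-92.5),([.4955,.3518,.30],-92.5),([.46,0,.34],-98),([.498,-.204,.336],-104)]
if __name__=="__main__":
    rng=np.random.default_rng(0); res=[]
    for k in range(250):
        W=[]
        for _ in range(rng.integers(1,3)):
            r=rng.uniform(.5,.8); a=np.radians(rng.uniform(-75,20)); W.append(([r*np.cos(a),r*np.sin(a),rng.uniform(.42,.6)],rng.uniform(-170,0)))
        q=q0; N=0; E=[]; M=[]
        for P,y in W+GOALS[:2]:
            q,n,e,m=leg(q,P,y); N+=n; E.append(e); M.append(m)
            if e>.05: break
        else:
            res.append((max(E),M[-1],N,W,q))
    res.sort(key=lambda r:-r[1]+r[0]*20)
    for r in res[:5]: print(round(r[0],4),round(r[1],3),r[2],[(np.round(p,2).tolist(),round(y)) for p,y in r[3]],np.round(r[4],2))
E
timeout 500 python3 plan.py
```

```text
[ 1.8   -0.493 -1.464  1.853 -0.526  1.339 -1.159] [ 0.4572727  -0.01959025  0.40005884]
0.0055 0.0 41 [([0.29, -0.55, 0.55], -81), ([0.52, -0.29, 0.58], -11)] [-0.1   0.7  -0.75  1.62  0.53  1.04 -2.6 ]
0.0059 0.0 41 [([0.26, -0.63, 0.53], -27), ([0.53, -0.25, 0.58], -50)] [-0.1   0.7  -0.76  1.62  0.54  1.04 -2.6 ]
0.0061 0.0 49 [([0.39, -0.35, 0.52], -4), ([0.64, -0.36, 0.46], -124)] [-0.1   0.7  -0.76  1.62  0.54  1.04 -2.6 ]
0.0064 0.0 43 [([0.2, -0.67, 0.44], -33), ([0.56, -0.22, 0.43], -76)] [-0.09  0.7  -0.76  1.62  0.54  1.04 -2.6 ]
0.0065 0.0 45 [([0.17, -0.51, 0.48], -28), ([0.28, -0.58, 0.43], -80)] [-0.09  0.7  -0.76  1.62  0.54  1.04 -2.6 ]
```

```bash
sed -i 's/^GOALS=.*/GOALS=[([.4955,.3518,.25],87.5),([.4955,.3518,.184],87.5),([.4955,.3518,.30],87.5),([.46,0,.34],82),([.498,-.204,.336],76)]/; s/rng.uniform(-170,0)/rng.uniform(-80,60)/; s/GOALS\[:2\]/GOALS/; s/M\[-1\]/min(M[-5:])/; s/range(250)/range(200)/' plan.py; timeout 550 python3 plan.py
```

```text
[ 1.8   -0.493 -1.464  1.853 -0.526  1.339 -1.159] [ 0.4572727  -0.01959025  0.40005884]
0.0103 0.0 56 [([0.29, -0.55, 0.55], -6), ([0.52, -0.29, 0.58], 51)] [ 1.33  0.57 -1.26  1.69  0.56  1.3   1.29]
0.0106 0.0 62 [([0.26, -0.63, 0.53], 38), ([0.53, -0.25, 0.58], 18)] [ 1.33  0.57 -1.26  1.69  0.56  1.3   1.29]
0.0108 0.0 57 [([0.23, -0.57, 0.51], -20), ([0.59, -0.21, 0.44], 51)] [ 1.33  0.57 -1.26  1.69  0.56  1.3   1.29]
0.0111 0.0 73 [([0.39, -0.35, 0.52], 57), ([0.64, -0.36, 0.46], -42)] [ 1.33  0.57 -1.26  1.69  0.56  1.3   1.29]
0.0111 0.0 60 [([0.36, -0.55, 0.56], 42), ([0.53, -0.27, 0.53], 21)] [ 1.33  0.57 -1.26  1.69  0.56  1.3   1.29]
```

```bash
nproc; cat > plan2.py <<'E'
from plan import *
from multiprocessing import Pool
def trial(k):
    rng=np.random.default_rng(k); W=[]
    for j in range(rng.integers(2,4)):
        r=rng.uniform(.5,.85); a=np.radians(rng.uniform(-75,20) if j<2 else rng.uniform(0,45)); W.append(([r*np.cos(a),r*np.sin(a),rng.uniform(.42,.6)],rng.uniform(-60,60)))
    q=q0; N=0; E=[]; M=[]; Q=[]
    for P,y in W+GOALS:
        q,n,e,m=leg(q,P,y); N+=n; E.append(e); M.append(m); Q.append(q)
        if e>.03: return None
    return (min(M[-5:]),max(E[1:]),N,W,E,M,Q)
if __name__=="__main__":
    with Pool() as po: res=[r for r in po.map(trial,range(500)) if r]
    res.sort(key=lambda r:-r[0]+10*r[1]+.002*r[2])
    for r in res[:4]: print(round(r[0],3),round(r[1],4),r[2],[(np.round(p,2).tolist(),round(y)) for p,y in r[3]],np.round(r[4],3),np.round(r[5],2))
    for q in res[0][6]: print(np.round(q,2))
E
time timeout 560 python3 plan2.py
```

```text
4
[ 1.8   -0.493 -1.464  1.853 -0.526  1.339 -1.159] [ 0.4572727  -0.01959025  0.40005884]
0.065 0.0001 57 [([0.23, -0.45, 0.59], 34), ([0.59, -0.1, 0.57], 19)] [0. 0. 0. 0. 0. 0. 0.] [0.06 0.34 0.38 0.47 0.41 0.07 0.1 ]
0.046 0.0 65 [([0.21, -0.54, 0.55], 38), ([0.67, -0.18, 0.45], 7), ([0.52, 0.22, 0.48], 55)] [0. 0. 0. 0. 0. 0. 0. 0.] [0.06 0.45 0.35 0.34 0.47 0.4  0.05 0.09]
0.008 0.0 72 [([0.23, -0.46, 0.5], 56), ([0.39, -0.38, 0.45], -21), ([0.46, 0.25, 0.43], 57)] [0. 0. 0. 0. 0. 0. 0. 0.] [0.05 0.57 0.19 0.27 0.45 0.38 0.01 0.04]
0.0 0.0033 60 [([0.23, -0.51, 0.55], 42), ([0.6, -0.06, 0.54], 14)] [0.    0.    0.    0.    0.    0.003 0.   ] [0.05 0.38 0.35 0.43 0.36 0.   0.04]
[ 1.58  0.08 -0.6   1.41  0.04  1.67  1.58]
[ 0.71  0.44 -0.9   1.13  0.34  1.72  0.24]
[ 0.07  0.74 -1.02  1.57  0.66  1.22  0.45]
[ 0.04  0.81 -0.96  1.6   0.73  1.12  0.42]
[ 0.09  0.69 -1.06  1.53  0.62  1.29  0.48]
[ 1.23  0.31 -1.4   1.9   0.33  1.21  1.15]
[ 1.28  0.5  -1.17  1.7   0.48  1.27  1.34]
real	1m5.742s
user	3m56.595s
sys	0m0.337s
```

```bash
python3 - <<'E'
from h import *
todo([.23,-.45,.59],34)
E
```

```text
shift [-0.2278 -0.4309  0.1915] turn [-0.0494  0.0161  2.2154] at [ 0.4578 -0.0191  0.3985]
```

```bash
python3 -m crank '[[[60,-0.0126,-0.0239,0.0106,-0.003,0.001,0.123],[60,-0.0126,-0.0239,0.0106,-0.003,0.001,0.123],[60,-0.0126,-0.0239,0.0106,-0.003,0.001,0.123],[60,-0.0126,-0.0239,0.0106,-0.003,0.001,0.123],[60,-0.0126,-0.0239,0.0106,-0.003,0.001,0.123],[60,-0.0126,-0.0239,0.0106,-0.003,0.001,0.123],[60,-0.0126,-0.0239,0.0106,-0.003,0.001,0.123],[60,-0.0126,-0.0239,0.0106,-0.003,0.001,0.123],[60,-0.0126,-0.0239,0.0106,-0.003,0.001,0.123],[60,-0.0126,-0.0239,0.0106,-0.003,0.001,0.123]]]'
python3 - <<'E'
from h import *
print(np.round(manip.sense()["joint_positions"],2))
todo([.23,-.45,.59],34)
E
```

```text
time: 16.7
position: [0.3321, -0.2531, 0.5043]
tool_rot: [0.982, -0.188, 0.006, -0.007]
contact_force: [-0.2, 0.2, -0.6]
width: 0.0522
[ 1.53 -0.19 -0.84  1.76 -0.16  1.51  0.34]
shift [-0.1021 -0.1969  0.0857] turn [-0.0183  0.0073  0.9716] at [ 0.3321 -0.2531  0.5043]
```

Unwinding well. I'll finish this leg and then head back outward.

```bash
python3 -m crank '[[[60,-0.0128,-0.0246,0.0107,-0.002,0.001,0.121],[60,-0.0128,-0.0246,0.0107,-0.002,0.001,0.121],[60,-0.0128,-0.0246,0.0107,-0.002,0.001,0.121],[60,-0.0128,-0.0246,0.0107,-0.002,0.001,0.121],[60,-0.0128,-0.0246,0.0107,-0.002,0.001,0.121],[60,-0.0128,-0.0246,0.0107,-0.002,0.001,0.121],[60,-0.0128,-0.0246,0.0107,-0.002,0.001,0.121],[60,-0.0128,-0.0246,0.0107,-0.002,0.001,0.121]]]'
python3 - <<'E'
from plan import *
q=q0
from h import todo
todo([.59,-.1,.57],19)
for P,y in [([.59,-.1,.57],19)]+GOALS[:3]+[([.55,.05,.40],82),([.498,-.204,.336],76)]:
    q,n,e,m=leg(q,P,y); print(n,round(e,4),round(m,2),np.round(q,2))
E
```

```text
time: 17.5
position: [0.2297, -0.4502, 0.5898]
tool_rot: [0.957, 0.29, -0.001, -0.001]
contact_force: [-0.1, 0.3, -0.1]
width: 0.0522
[ 1.594  0.076 -0.623  1.397  0.045  1.686  1.567] [ 0.23206313 -0.44425321  0.59420465]
shift [ 0.3603  0.3502 -0.0198] turn [-0.0025 -0.0017 -0.2575] at [ 0.2297 -0.4502  0.5898]
9 0.0006 0.34 [ 0.71  0.44 -0.91  1.14  0.34  1.72  0.23]
11 0.0 0.37 [ 0.08  0.75 -1.03  1.57  0.67  1.22  0.45]
2 0.0 0.47 [ 0.04  0.82 -0.97  1.6   0.73  1.12  0.41]
3 0.0 0.4 [ 0.1   0.7  -1.07  1.53  0.63  1.29  0.47]
8 0.0 0.27 [ 0.79  0.49 -1.2   1.58  0.46  1.4   0.98]
7 0.0 0.25 [ 1.27  0.49 -1.16  1.7   0.47  1.27  1.34]
```

```bash
python3 -m crank '[[[60,0.04,0.0389,-0.0022,0,0,-0.0286],[60,0.04,0.0389,-0.0022,0,0,-0.0286],[60,0.04,0.0389,-0.0022,0,0,-0.0286],[60,0.04,0.0389,-0.0022,0,0,-0.0286],[60,0.04,0.0389,-0.0022,0,0,-0.0286],[60,0.04,0.0389,-0.0022,0,0,-0.0286],[60,0.04,0.0389,-0.0022,0,0,-0.0286],[60,0.04,0.0389,-0.0022,0,0,-0.0286],[60,0.04,0.0389,-0.0022,0,0,-0.0286]]]'
python3 - <<'E'
from h import *
print(np.round(manip.sense()["joint_positions"],2))
todo([.4955,.3518,.25],87.5)
E
```

```text
time: 18.4
position: [0.5537, -0.1346, 0.5717]
tool_rot: [0.987, 0.161, -0.0, -0.001]
contact_force: [-0.1, -1.0, 1.0]
width: 0.0522
[ 0.91  0.31 -0.98  1.27  0.26  1.7   0.3 ]
shift [-0.0582  0.4864 -0.3217] turn [-0.0013 -0.0018  1.2032] at [ 0.5537 -0.1346  0.5717]
```

```bash
python3 -m crank '[[[60,-0.0049,0.0405,-0.0268,0,0,0.1003],[60,-0.0049,0.0405,-0.0268,0,0,0.1003],[60,-0.0049,0.0405,-0.0268,0,0,0.1003],[60,-0.0049,0.0405,-0.0268,0,0,0.1003],[60,-0.0049,0.0405,-0.0268,0,0,0.1003],[60,-0.0049,0.0405,-0.0268,0,0,0.1003],[60,-0.0049,0.0405,-0.0268,0,0,0.1003],[60,-0.0049,0.0405,-0.0268,0,0,0.1003],[60,-0.0049,0.0405,-0.0268,0,0,0.1003],[60,-0.0049,0.0405,-0.0268,0,0,0.1003],[60,-0.0049,0.0405,-0.0268,0,0,0.1003],[60,-0.0049,0.0405,-0.0268,0,0,0.1003]]]'
python3 - <<'E'
from h import *
print(np.round(manip.sense()["joint_positions"],2))
todo([.4955,.3518,.185],87.47)
E
```

```text
time: 19.6
position: [0.4938, 0.3519, 0.2485]
tool_rot: [0.72, 0.694, -0.001, -0.001]
contact_force: [1.2, -0.2, 0.6]
width: 0.0519
[ 0.1   0.7  -1.09  1.64  0.65  1.22  0.4 ]
shift [ 0.0017 -0.0001 -0.0635] turn [ 0.0007 -0.0025 -0.0067] at [0.4938 0.3519 0.2485]
```

```bash
python3 -m crank '[[[60,0.0017,0,-0.02,0,-0.002,-0.006],[60,0,0,-0.02,0,0,0],[60,0,0,-0.015,0,0,0],[60,0,0,-0.008,0,0,0],[60,0,0,0,0,0,0],[0,0,0,0,0,0,0],[0,0,0,0,0,0,0],[0,0,0,0,0,0,0],[0,0,0,0,0,0,0],[0,0,0,0,0,0,0],[0,0,0,0,0,0,0]]]' 45
python3 - <<'E'
from h import *
todo([.4955,.3518,.185],87.47)
E
```

```text
time: 20.7
position: [0.4954, 0.3503, 0.1869]
tool_rot: [0.723, 0.691, 0.0, -0.0]
contact_force: [0.1, 0.4, 1.1]
width: 0.0156
shift [ 0.0001  0.0015 -0.0019] turn [-0.0004 -0.0004  0.0016] at [0.4954 0.3503 0.1869]
```

```bash
python3 -m crank '[[[0,0,0,0.01,0,0,0],[0,0,0,0.02,0,0,0],[0,0,0,0.03,0,0,0],[0,0,0,0.04,0,0,0],[0,0,0,0.04,0,0,0],[0,0,0,0.02,0,0,0],[0,0,0,0,0,0,0],[0,0,0,0,0,0,0]]]' 45
python3 - <<'E'
from h import *
import pickle
p=manip.snapshot("wrist"); pickle.dump(p,open("w8.pkl","wb")); q=manip.snapshot("scene"); pickle.dump(q,open("s8.pkl","wb"))
c=cv2.resize(p["image"],(384,288)); u,v=proj(q,[.5,.35,.15]).astype(int); d=cv2.resize(q["image"][v-36:v+36,u-48:u+48],(384,288),interpolation=cv2.INTER_CUBIC)
cv2.imwrite("pics/w8.png",cv2.cvtColor(np.hstack([c,d]),cv2.COLOR_RGB2BGR)); print(u,v)
s=manip.sense(); print(np.round(s["position"],4),s["width"],np.round(s["moment"],3),np.round(s["contact_force"],2),np.round(s["joint_positions"],2))
c=s["position"][:2]; e=np.array([.99903,-.0441]); g=c+.07*e
print("glass expect in scene", [np.round(proj(q,[*(g+.032*np.array([np.cos(t),np.sin(t)])),s["position"][2]-.1869+.007])-[u-48,v-36],1)*4 for t in np.radians([0,90,180,270])])
E
```

```text
time: 21.5
position: [0.4952, 0.3502, 0.3477]
tool_rot: [0.723, 0.691, 0.0, 0.0]
contact_force: [1.2, -0.4, -0.7]
width: 0.0157
347 105
[0.4952 0.3499 0.3461] 0.015398172452152255 [ 0.094 -0.106 -0.012] [-0.54  0.18 -1.15] [ 0.15  0.6  -1.17  1.55  0.56  1.37  0.45]
glass expect in scene [array([277.2, 213.2]), array([284. , 171.2]), array([222.4, 159.2]), array([214.4, 200.8])]
```

View pics/w8.png

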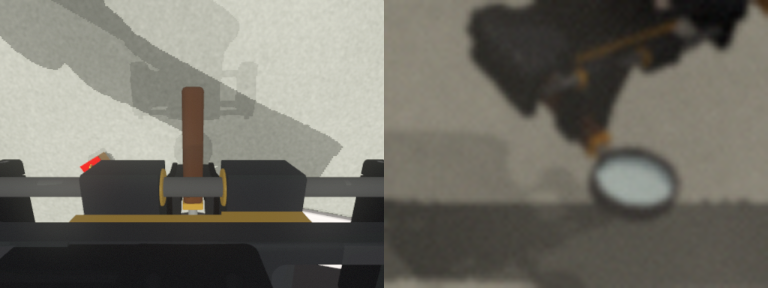

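```bash
python3 -m crank '[[[0,0.007,-0.02,0.008,0,0,-0.012],[0,0.007,-0.035,0.008,0,0,-0.012],[0,0.007,-0.035,0.008,0,0,-0.012],[0,0.007,-0.035,0.006,0,0,-0.012],[0,0.007,-0.035,0.006,0,0,-0.012],[0,0.007,-0.035,0.006,0,0,-0.012],[0,0.007,-0.035,0.006,0,0,-0.012],[0,0.006,-0.035,0.006,0,0,-0.012],[0,0,-0.035,0,0,0,0],[0,-0.02,-0.035,0,0,0,0],[0,0,0,0,0,0,0],[0,0,0,0,0,0,0]]]' 45
python3 - <<'E'
from h import *
p=manip.sense(); print(p["width"],np.round(p["joint_positions"],2)); todo([.4984,-.2051,.345],76.02)
E
```

```text
time: 22.8
position: [0.5301, 0.0136, 0.4]
tool_rot: [0.756, 0.654, -0.001, -0.001]
contact_force: [0.4, 0.8, -0.3]
width: 0.0155
0.0154722701803388 [ 0.96  0.39 -1.3   1.67  0.38  1.38  1.03]
shift [-0.0317 -0.2187 -0.055 ] turn [-0.0002 -0.002  -0.099 ] at [0.5301 0.0136 0.4   ]
```

```bash
python3 -m crank '[[[0,-0.004,-0.025,0,0,0,-0.0124],[0,-0.004,-0.03,0,0,0,-0.0124],[0,-0.004,-0.03,0,0,0,-0.0124],[0,-0.004,-0.03,0,0,0,-0.0124],[0,-0.004,-0.03,0,0,0,-0.0124],[0,-0.004,-0.03,-0.01,0,0,-0.0124],[0,-0.004,-0.025,-0.015,0,0,-0.0124],[0,-0.0037,-0.0187,-0.015,0,0,-0.0122],[0,0,0,-0.015,0,0,0],[0,0,0,0,0,0,0],[0,0,0,0,0,0,0]]]' 45
python3 - <<'E'
from h import *
import pickle
p=manip.sense(); print(p["width"],np.round(p["joint_positions"],2)); todo([.4984,-.2051,.339],76.02)
q=manip.snapshot("scene"); pickle.dump(q,open("s9.pkl","wb")); t=manip.snapshot("top"); pickle.dump(t,open("t9.pkl","wb"))
u,v=proj(q,[.6,-.21,.15]).astype(int); d=cv2.resize(q["image"][v-50:v+50,u-50:u+50],(400,400),interpolation=cv2.INTER_CUBIC); print(u,v)
u,v=proj(t,[.6,-.21,.15]).astype(int); c=cv2.resize(t["image"][v-50:v+50,u-50:u+50],(400,400),interpolation=cv2.INTER_CUBIC); print(u,v)
cv2.imwrite("pics/f9.png",cv2.cvtColor(np.hstack([d,c]),cv2.COLOR_RGB2BGR))
E
```

```text
time: 23.9
position: [0.499, -0.2018, 0.3456]
tool_rot: [0.786, 0.618, 0.0, -0.001]
contact_force: [0.6, -0.4, -0.3]
width: 0.0157
0.01569290671516234 [ 1.3   0.45 -1.23  1.72  0.44  1.29  1.31]
shift [-0.0006 -0.0033 -0.0066] turn [-0.0014 -0.0008 -0.006 ] at [ 0.499  -0.2018  0.3456]
191 203
315 197
```

View pics/f9.png

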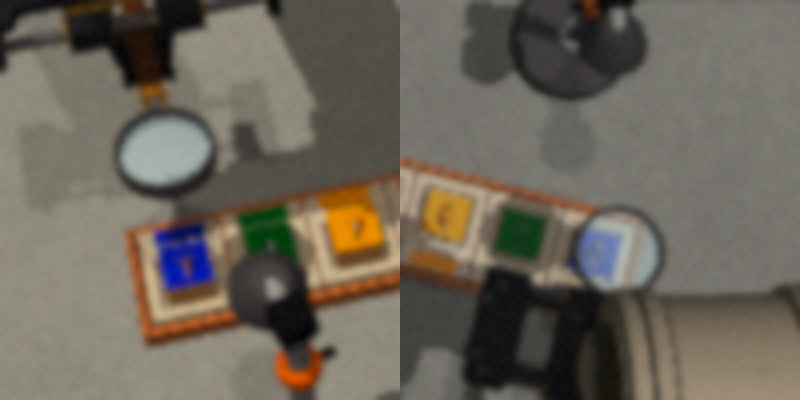

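```bash
python3 - <<'E'
from h import *
import pickle
from scipy.optimize import least_squares
q=pickle.load(open("s9.pkl","rb")); t=pickle.load(open("t9.pkl","rb")); k=pickle.load(open("w6.pkl","rb"))
L=[(q,182.4-.375,190.9-.375),(t,319.75-.375,209.6-.375)]
f=lambda P:np.concatenate([proj(p,P)-[u,v] for p,u,v in L]); r=least_squares(f,[.56,-.22,.16]); print("lens tri",np.round(r.x,4),np.round(r.fun,2))
s=manip.sense(); M=R.from_quat(s["tool_rot"]).as_matrix(); pos=s["position"]; a=np.arctan2(M[1,0],M[0,0])-np.pi/2
P=np.array([pos[0]+.07*np.cos(a),pos[1]+.07*np.sin(a),pos[2]-.1869+.007]); print("lens pred",P,proj(q,P)-L[0][1:],proj(t,P)-L[1][1:], "tilt",np.degrees(np.arccos(-M[2,2])))
# blue block top in scene/top/w6
for n,p in (("scene",q),("w6",k)):
    for A,cc,rr,m in blobs(p,(112,150,60),(128,255,255),30):
        w=atz(p,*cc,.038)
        if abs(w[0]-.56)<.03 and abs(w[1]+.22)<.03: print(n,A,cc,w, "pred",proj(p,[.5663,-.222,.038]))
# base circle in the top picture for post position
for p,n in((q,"scene"),(t,"top")):
    for d in manip.regions_of(p,"focus_mark")[:2]: print(n,"mark",d["confidence"],np.round(d["box"],1)) if 0 else None
c=atz(t,(568-400)/4+265-.375,45/4+147-.375,.010); print("base from top",c)
for z in (.155,.158,.16,.163): print(z,[np.round(proj(k,[x,-.209,z]),1).tolist() for x in(.736,.739,.742)])
E
```

```text
lens tri [ 0.5673 -0.2177  0.1714] [0.04 0.   0.04 0.02]
lens pred [ 0.56723956 -0.21860627  0.16648024] [-0.04016949  1.27018654] [0.06549647 0.06251055] tilt 0.026538325554496336
scene 146 [186.49315068 216.89041096] [ 0.55813671 -0.22055069  0.038     ] pred [187.20185652 219.29867518]
w6 828 [422.58816425 197.28381643] [ 0.56576351 -0.22072244  0.038     ] pred [423.10773418 196.27437271]
base from top [ 0.73361195 -0.20659732  0.01      ]
0.155 [[318.2, 26.7], [316.3, 25.3], [314.3, 23.9]]
0.158 [[318.3, 23.7], [316.3, 22.3], [314.4, 20.9]]
0.16 [[318.3, 21.7], [316.4, 20.3], [314.4, 18.9]]
0.163 [[318.4, 18.6], [316.4, 17.2], [314.5, 15.8]]
```

```bash
python3 - <<'E'
from h import *
import pickle
from scipy.optimize import least_squares
C={k:pickle.load(open(k+".pkl","rb")) for k in("w2","w5","w6","s9")}
a=np.linspace(0,2*np.pi,60)
def bb(p,x,y,z0,z1,r):
    P=np.array([proj(p,[x+r*np.cos(t),y+r*np.sin(t),z]) for z in(z0,z1) for t in a]); return np.r_[P.min(0),P.max(0)]
def o(l,t,r,b,k,off=(0,0)): return np.array([(l+.5)/k-.5+off[0],(t+.5)/k-.5+off[1],(r+.5)/k-.5+off[0],(b+.5)/k-.5+off[1]])
base={"w2":o(328,158,416,241,1.5),"w5":o(297,108,420,216,1.5),"w6":o(419,141,525,231,1.5),"s9":o(216,392,443,605,6,(165,190))}
clip={"w6":np.array([302.5,7.5,330.5,32.5]),"s9":o(270,290,340,362,6,(165,190))}
def f(t,full=False):
    x,y,h,z,dv=t; e={}
    for n,b in base.items(): e[n]=bb(C[n],x,y,0,h,.05)-b-(np.array([0,dv,0,dv]) if n=="s9" else 0)
    for n,b in clip.items(): e[n+"c"]=(bb(C[n],x,y,z-.005,z+.005,.0135)-b-(np.array([0,dv,0,dv]) if n=="s9" else 0))
    e["w6c"][0]=0  # knob on the left
    return e if full else np.concatenate(list(e.values()))
r=least_squares(f,[.74,-.21,.012,.158,1.],loss='soft_l1'); print(np.round(r.x,4)); 
for k,v in f(r.x,True).items(): print(k,np.round(v,1))
print("sd",np.sqrt(np.diag(np.linalg.inv(r.jac.T@r.jac))))
E
```

```text
[ 0.7411 -0.2099  0.0106  0.1589  1.7748]
w2 [0.1 0.4 0.3 0.5]
w5 [-0.4  0.1  1.  -0.6]
w6 [-0.1  0.   0.1 -0.1]
s9 [ 0.1 -1.1  0.8  0.5]
w6c [ 0.  -1.8  0.   1.8]
s9c [ 0.3 -0.1  0.7  0.4]
sd [7.93450101e-04 5.88822220e-04 1.26112386e-03 1.99909217e-03
 7.59884335e-01]
```

```bash
python3 -m crank '[[[0,-0.001,-0.003,-0.004,0.0014,0.0008,0],[0,0,0,-0.0026,0,0,0],[0,0,0,0,0,0,0],[0,0,0,0,0,0,0],[0,0,0,0,0,0,0]]]' 45
python3 - <<'E'
from h import *
S=[]
for i in range(6):
    q=manip.snapshot("scene" if i%2 else "top"); s=manip.sense(); S.append(s["position"])
pos=np.mean(S,0); M=R.from_quat(s["tool_rot"]).as_matrix(); a=np.arctan2(M[1,0],M[0,0])-np.pi/2
print("TCP",pos.round(4),np.std(S,0).round(4),"lens",(pos+[.07*np.cos(a),.07*np.sin(a),-.1799]).round(4),s["width"],np.round(s["contact_force"],1),s["time"],np.abs(s["qvel"]).max())
save(q,"f10.png",(130,140,260,270),4)
E
```

```text
time: 24.6
position: [0.4977, -0.2064, 0.3392]
tool_rot: [0.787, 0.617, 0.0, -0.001]
contact_force: [0.0, 0.4, -1.0]
width: 0.0155
TCP [ 0.4977 -0.2064  0.3392] [0. 0. 0.] lens [ 0.5657 -0.2231  0.1593] 0.015505708063581545 [ 0.1 -1.   0.3] 24.9 0.0019135411328282223
```

```bash
python3 -c "
from bench import manip
print(manip.hand_in())"
```

```text
the job is handed in; nothing more can be done
None
```

I set the blue ring's block into the blue-tagged slot and let go. The lens is now held by its handle over the blue stone, and I handed the job in at about 25 s of the 53 s.

- **Block:** It touched the slot floor at the expected height before I released it. Later pictures show it sitting in the blue slot.
- **Lens position:** By the arm's readings, the lens centre is at (0.566, -0.223, 0.159) m, and the stone is at about (0.566, -0.222) m. The readings showed the arm at rest, no outside force above noise, and the hand level to within 0.03° before the last small shift.
- **Height of the orange clip:** I put it at 159 mm, give or take about 2 mm. My separate estimates ranged from 155 to 162 mm, so this is the least certain value. The scene camera read 1–2 pixels off in height, which I corrected for.
- **Lens in the grip:** Before a last shift of about 7 mm, the pictures matched the predicted centre to about 1 mm sideways. The scene camera showed the glass about 5 mm higher than predicted. I put that down to the same camera offset, so I know the lens is level only to within about 2°.
- **Not checked:** The 12-picture limit blocked a final look at the finished pose.
- **Extra moves:** While measuring the lamp, the arm ran into two joint limits. I had to take a longer way round to free it before I could pick up the lens.

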